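# Put the syrup flask away behind the sprung gate of its bottle bay

### The job

Put the amber flask with the red stopper away in the white bottle bay, holding it upright by its stopper: push it in through the yellow sprung gate and on until you feel it press firmly but gently (about one kilo of push, held for half a second) against the cushion at the back, with the gate swung shut behind it. Then let go and leave the flask standing in the bay behind the shut gate. Do not force or bump anything, and leave the other things on the counter alone.

Things in the scene. Friction and masses are not known exactly. Their poses are not given: they have to be found in the camera images.
- amber_flask: Amber glass flask, 280 to 440 g; origin at the centre of its underside, z up. Body 60 mm in diameter up to 58 mm high, then a shoulder, a neck 20 mm in diameter from 72 to 95 mm, and a fixed red square stopper 24 x 24 mm from 95 to 140 mm high, sides along the flask's x and y: hold it there. Stands on the counter (z = 0).
- bay: White bottle bay fixed to the counter: a straight lane between walls 80 mm high, under a clear roof; no floor, the flask stands on the counter. Origin on the counter, mid-lane, on the gate line; x points into the bay, z up. The lane is 78 mm wide (y -39 to +39 mm), from x = -20 to +195 mm. The flask fits only from the front.
- bay_mouth (a point): Middle of the lane's mouth on the counter, at x = -20 mm of the bay; axes as the bay's. Before it the walls flare out, to y = +-59 mm at x = -65 mm of the bay.
- slot (a point): Middle of the roof slot's front end, on the roof's upper face, 85 mm above the counter, at x = -20 mm of the bay; axes as the bay's. The roof is 5 mm thick; the slot is 34 mm wide, open at the front and runs the whole lane. The flask's body passes under the roof, its neck in the slot, its stopper above the roof.
- works: Gate, back plate and cushion of the bay; fixed, origin and axes those of bay. The black rubber cushion, 60 mm wide, 14 to 54 mm high, closes the lane inside. A flask just touching it has its axis somewhere between x = 87 and 135 mm: set by hand, not measured, to be felt. It is sprung, 1 mm per 6 N, hard after 4 mm. Press with about 10 N (6 to 16 N); more is too rough, on gate and walls too.
- gate (a joint): Angle of the yellow sprung gate, rad: 0 shut (across the lane), up to 1.5 swung inward (to +x of the bay) along the +y wall. Opens only inward, springs back to 0; the flask pushes it open with about 3 to 6 N. Plate 4 mm thick, 19 to 65 mm above the counter, tip 52 mm from the hinge. It shuts once the flask's axis is beyond x = 76 mm in the bay.
- gate_hinge (a point): The gate's upright hinge axis, at x = 0, y = +35.5 mm of the bay, 42 mm above the counter; axes as the bay's. The flask passes best with its axis 3 mm to the -y side of the lane's middle.
- green_flask: Bystander: a like flask of green glass with a black stopper, same shape and size, origin at the centre of its underside.
- coffee_cup: Bystander: white mug 80 mm wide, 65 mm high, origin at the centre of its underside.
- sugar_bowl: Bystander: white bowl 100 mm wide, 50 mm high, origin at the centre of its underside.
- calculator: Bystander: red calculator 150 x 85 x 18 mm, origin at the centre of its underside.
- spoon: Bystander: spoon lying on the counter.
- sauce_jar: Bystander: jar 64 mm wide, 100 mm high, origin at the centre of its underside.

How it is judged:
By the outcome, as a careful person would: the job done as asked, in the order asked, and still so for the second after the job is handed in, with the robot touching nothing.
It also fails if it takes over 58 s, if anything falls off the work surface, if the arm or the gripper's body presses on something with over 40 N, if the wrist force passes 120 N, or if a joint passes its speed limit or range.

### The arm

A 6-joint arm with a two-finger parallel gripper is mounted at the origin on the work surface. World frame = base frame: x ahead of the robot, y to its left, z up, the work surface at z = 0. Lengths are in m, angles in degrees, forces in N, time in s.
With the tool pointing down it reaches from about 0.3 to 0.75 m from the base axis. Payload 8.5 kg.
Tool frame: the origin (TCP) lies at the very end of the fingers, on their centre line; the grasp point (between the pads) lies 19 mm behind it (arm.hold_point_z is the distance from the TCP to the grasp point, in m); z points along the fingers, x is the direction in which the jaws open and shut, and the axes are right-handed (so a half turn about z gives the same grasp; the last joint's range is limited). The gripper opens to 85 mm and grips with 20 to 120 N. Pads are 22 mm wide; open, the fingers measure 114 mm over their backs; the gripper's body (76 mm by 85 mm) begins 54 mm behind the grasp point. The pads swing forward as they close: fully open they stand 13 mm farther back than shut.
Start: joints at [-77.596, 21.807, 74.336, -0, 83.858, -12.336], TCP at [0.23, -0.5, 0.231] pointing down, gripper open.
Joint ranges: [-178.18, 178.18], [-50.72, 133.34], [12.68, 142.11], [-81.47, 261.47], [9.98, 163.14], [-165.26, 165.26]. Speed limits (degrees/s): [136.94, 136.94, 180, 180, 180, 180].

### API

Orientations are given as [roll, pitch, yaw] about the fixed x, y, z axes, in that order (R = Rz(yaw) Ry(pitch) Rx(roll)).
In Python, from rig import arm, optics, job_done gives the robot as it stands. The module is installed in compiled form; this text tells all that it offers.
- The arm moves only by the tool play_rows, never from a script. Its argument "moves" is a list of rows, each an object with "xyz": the shift along the tool's x, y, z in units of 25 mm (1.0 is 25 mm), a list of three; "twist": the turn, a rotation vector about the tool's x, y, z in units of 10 degrees (1.0 is 10 degrees), a list of three; "jaw": the finger opening in mm, from 0 to 85.4. In form: [{"xyz": [tx, ty, tz], "twist": [wx, wy, wz], "jaw": jaw}, ...]. A call has 1 to 12 rows; each row is the pose to reach, as a shift and turn from the pose measured when the call began, along the tool's axes at that moment; what a row does not reach only later rows make up. A row lasts 1/8 s, in which the tool goes at most 62.5 mm and 10.7 degrees, less where a joint would pass 70% of its speed; a pose out of reach is approached as far as the arm can. A call with a gripper value outside its range is refused whole. The fingers move at their own pace and stop on an object; "grip_force" is the grip in N (left out, the last holds). Time passes only in rows, so rows that repeat a pose let the fingers close. It gives the time, the measured TCP pose, the force and the opening at its end, in the units of the state.
- arm.read_state(): the state, without advancing time (a new reading comes with each control period).
- optics.grab_frame(name): name is "side" or "top"; returns a dict with "color" (384x512x3 uint8, red, green, blue), "z_map" (384x512 float32, m along the optical axis (not along the pixel's ray), 0 where there is no reading), "camera_matrix" (3x3 intrinsics, pixels), "view" (4x4, takes a point from world to camera coordinates). Camera axes: x right, y down, z forward; pixel columns grow to the right and rows downward; lengths in m; the calibration is good to about 2 mm. A picture is of the moment at which its call begins.
- job_done(): hands the job in, once; it reports no verdict.
The state is a dict: "clock": time; "joint_positions": joint angles; "qvel": joint speeds; "tau": joint torques, N m; "position": TCP position; "tcp_rot": TCP orientation; "force": force on the tool from outside, world axes, zero at the start; "wrist_torque": the same for the moment, N m; "grip_width": finger opening in m.
Only numpy, scipy, OpenCV 4.12 (cv2) and the standard library are available. Lean on these libraries where they do the work, as an engineer would, in place of code of your own. Each camera call takes 0.05 s, during which the arm holds its last target.

## Working session

There is one attempt and no reset: what is moved stays moved. The work goes in short steps, Python scripts to look and compute and a tool call to move; the robot and the scene stay as the last step left them, time stands still between calls to the robot, and variables do not carry over. Pictures are saved under pics/ and viewed, and the job is handed in when it is done.

Besides the shell and the picture viewer there is one more tool, called after "Call:" as name(argument=value, ...), one argument or row to a line, values as JSON. play_rows: Moves the arm, as the interface text tells. Its arguments: {"type":"object","properties":{"moves":{"type":"array","items":{"type":"object","properties":{"xyz":{"type":"array","items":{"type":"number"}},"twist":{"type":"array","items":{"type":"number"}},"jaw":{"type":"number"}}}},"grip_force":{"type":"number"}},"required":["moves"]}

```bash
mkdir -p pics
python3 - <<'E'
from rig import arm, optics
import cv2,numpy as np
print(arm.read_state(), arm.hold_point_z)
for n in("side","top"):
    f=optics.grab_frame(n)
    np.savez(f"pics/{n}0.npz",**f)
    cv2.imwrite(f"pics/{n}0.png",cv2.cvtColor(f["color"],cv2.COLOR_RGB2BGR))
    print(n,f["camera_matrix"],f["view"])
E
```

```text
{'clock': 0.0, 'joint_positions': array([-7.75962376e+01,  2.18409968e+01,  7.43861324e+01,  1.11849109e-03,
        8.38557401e+01, -1.23385388e+01]), 'qvel': array([ 0.0087072 , -0.1076949 , -0.10387764, -0.03282607, -0.04561127,
       -0.02136933]), 'tau': array([ 2.20792003e-06, -4.48459375e+01, -2.31280196e+01, -2.28024805e-04,
        4.69398190e-03, -1.79274230e-05]), 'position': array([ 0.23011034, -0.49922911,  0.23070359]), 'tcp_rot': array([-1.79981206e+02,  8.07176622e-02, -6.52578061e+01]), 'force': array([ 0.16531185,  0.47821536, -0.5916527 ]), 'wrist_torque': array([ 0.01743942,  0.00471232, -0.00869789]), 'grip_width': 0.08503372622814855} 0.0187
side [[436.23136316   0.         255.7888616 ]
 [  0.         436.23136316 201.27206788]
 [  0.           0.           1.        ]] [[ 0.98987802 -0.14116541 -0.01462271 -0.56208718]
 [-0.11466754 -0.73482353 -0.66849512  0.13855296]
 [ 0.08362328  0.66340538 -0.74357276  1.41543728]
 [ 0.          0.          0.          1.        ]]
top [[379.98672996   0.         258.93691317]
 [  0.         379.98672996 190.736917  ]
 [  0.           0.           1.        ]] [[-0.00192759 -0.99998904  0.00426737 -0.0022662 ]
 [-0.99042065  0.00131991 -0.13807678  0.60337187]
 [ 0.13806963 -0.00449265 -0.99041233  1.20136159]
 [ 0.          0.          0.          1.        ]]
```

```bash
ls -la
```

```text
total 12
drwxr-xr-x  3 agent agent 4096 Dec  7 14:48 .
drwxr-xr-x 23 root  root  4096 Dec  7 14:48 ..
drwxr-xr-x  2 agent agent 4096 Dec  7 14:48 pics
```

View pics/side0.png

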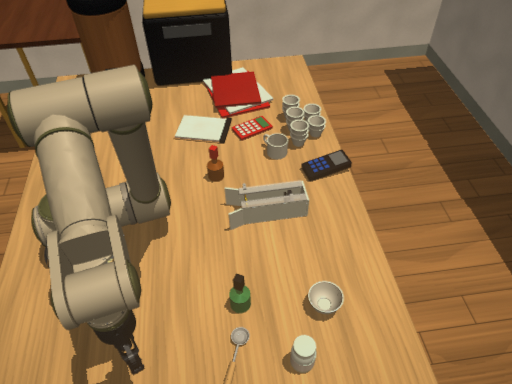

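View pics/top0.png

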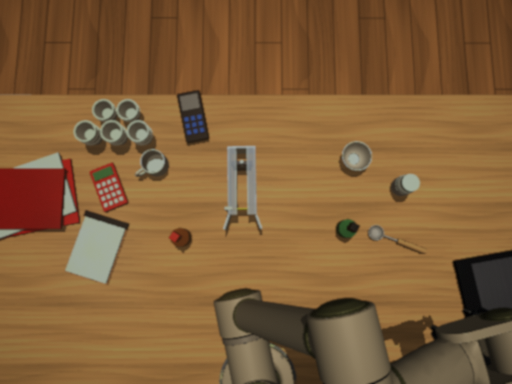

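The side view shows the amber flask at about (215,165) and the bay at (270,203), with its mouth facing the robot/left. In the top view the flask is at (180,238) and the bay runs from (242,222) up to (241,148). I'll enlarge both.

Run:
```python
import cv2
t=cv2.imread("pics/top0.png"); s=cv2.imread("pics/side0.png")
a=cv2.resize(t[140:260,160:280],None,fx=5,fy=5,interpolation=cv2.INTER_CUBIC); cv2.imwrite("pics/top0c.png",a)
b=cv2.resize(s[140:235,200:330],None,fx=6,fy=6,interpolation=cv2.INTER_CUBIC); cv2.imwrite("pics/side0c.png",b)
```

```text
(no output)
```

View pics/top0c.png

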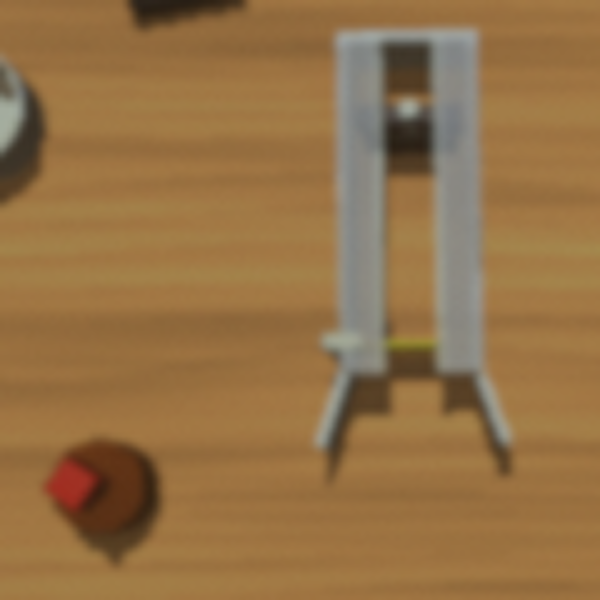

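View pics/side0c.png

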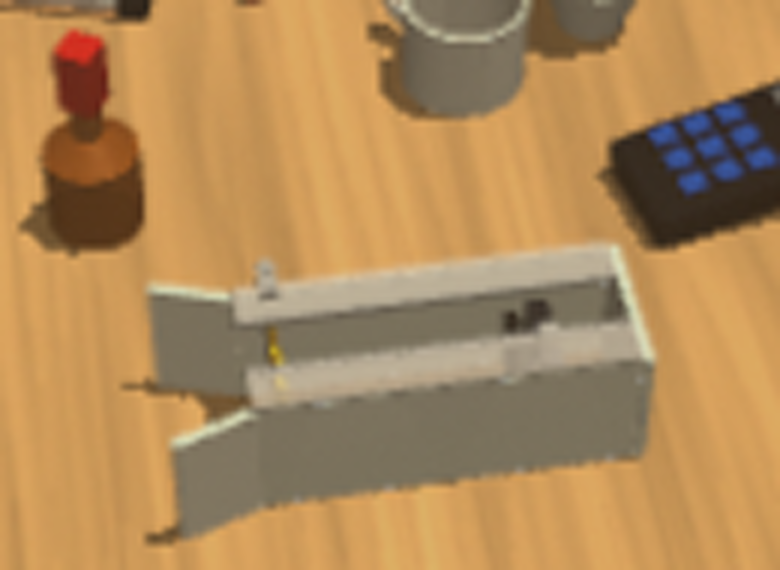

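```bash
cat > h.py <<'E'
import numpy as np,cv2
def load(n):
    f=np.load(f"pics/{n}.npz"); return f
def ray(f,u,v,z):
    K=f["camera_matrix"];T=f["view"];R=T[:3,:3];t=T[:3,3]
    C=-R.T@t; d=R.T@np.linalg.inv(K)@np.array([u,v,1.0])
    return C+d*(z-C[2])/d[2]
def proj(f,P):
    K=f["camera_matrix"];T=f["view"];p=T[:3,:3]@np.asarray(P)+T[:3,3];p=K@p;return p[:2]/p[2]
def crop(u,v,s,ox,oy): return (u+.5)/s-.5+ox,(v+.5)/s-.5+oy
E
python3 - <<'E'
from h import *
t=load("top0");s=load("side0")
for f in(t,s):print("cam",-f["view"][:3,:3].T@f["view"][:3,3])
T=lambda u,v,z:ray(t,*crop(u,v,5,160,140),z)
S=lambda u,v,z:ray(s,*crop(u,v,6,200,140),z)
for n,p in dict(rfl=(340,373),rfr=(483,373),rbl=(336,32),rbr=(479,30),slf=(386,373),srf=(435,373),slb=(383,42),srb=(432,42)).items():print("top",n,T(*p,.085))
for n,p in dict(t=(72,458),l=(43,487),b=(75,513),r=(103,482)).items():print("top stop",n,T(*p,.14))
for n,p in dict(rfl=(234,290),lfi=(243,324),rri=(247,372),rfr=(256,408),rbl=(612,247),rbr=(651,357)).items():print("side",n,S(*p,.085))
for n,p in dict(l=(53,49),b=(92,63),r=(104,43),t=(70,32)).items():print("side stop",n,S(*p,.14))
# depth-based
for nm,f in(("t",t),("s",s)):
    c=f["color"].astype(int);m=(c[...,0]>90)&(c[...,1]<50)&(c[...,2]<55)
    m2=np.zeros_like(m); 
    if nm=="t":m2[225:250,165:195]=1
    else:m2[140:165,205:222]=1
    v,u=np.where(m&m2);d=f["z_map"][v,u]
    K=f["camera_matrix"];pc=np.linalg.inv(K)@np.stack([u,v,np.ones_like(u)])*d
    w=(f["view"][:3,:3].T@(pc-f["view"][:3,3:])).T
    top=w[w[:,2]>.132]
    print(nm,len(w),len(top),w.mean(0),top.mean(0),top.min(0),top.max(0))
    print(cv2.minAreaRect(top[:,:2].astype(np.float32)*1000))
E
```

```text
cam [0.43171604 0.00233472 1.27316465]
cam [ 0.45392177 -0.916544    1.13688334]
top rfl [0.52335649 0.09514445 0.085     ]
top rfr [0.52321339 0.00565482 0.085     ]
top rbl [0.74242289 0.09978179 0.085     ]
top rbr [0.7436665  0.00801719 0.085     ]
top slf [0.52331047 0.06636385 0.085     ]
top srf [0.52326143 0.03569971 0.085     ]
top slb [0.73581514 0.06958666 0.085     ]
top srb [0.73578889 0.03816657 0.085     ]
top stop t [0.46892435 0.24919378 0.14      ]
top stop l [0.45188669 0.26583915 0.14      ]
top stop b [0.43660847 0.24648997 0.14      ]
top stop r [0.45475906 0.23045548 0.14      ]
side rfl [0.52393545 0.09012155 0.085     ]
side lfi [0.52585269 0.06366938 0.085     ]
side rri [0.52382973 0.02810904 0.085     ]
side rfr [0.52552351 0.0017072  0.085     ]
side rbl [0.73829085 0.09037874 0.085     ]
side rbr [0.74151802 0.00519293 0.085     ]
side stop l [0.43911434 0.24487315 0.14      ]
side stop b [0.46042975 0.22917323 0.14      ]
side stop r [0.46867371 0.24545923 0.14      ]
side stop t [0.44992508 0.25825731 0.14      ]
t 81 53 [0.45334746 0.24544796 0.11756575] [0.45252003 0.24716475 0.13994655] [0.44014258 0.2356526  0.13229789] [0.46646555 0.25804261 0.14737599]
((452.4679870605469, 248.34396362304688), (17.891056060791016, 23.894723892211914), 53.117698669433594)
s 88 27 [0.4542825  0.22591969 0.13301671] [0.45383108 0.19945239 0.17477825] [ 0.44365613 -0.916544    0.1343715 ] [0.46540119 0.25283423 1.13688334]
((448.86553955078125, -331.81390380859375), (1169.3028564453125, 21.691787719726562), 89.43266296386719)
```

Run:
```python
from h import *
for n,box in(("top0",(140,225,215,265)),("side0",(178,226,222,312))):
    f=load(n);v,u=np.mgrid[box[0]:box[1],box[2]:box[3]];v=v.ravel();u=u.ravel();d=f["z_map"][v,u]
    pc=np.linalg.inv(f["camera_matrix"])@np.stack([u,v,np.ones_like(u)])*d
    w=(f["view"][:3,:3].T@(pc-f["view"][:3,3:])).T
    ok=(d>0)
    hi=w[ok&(w[:,2]>.092)]
    print(n,len(hi)); 
    if len(hi): print(np.round(hi[np.argsort(-hi[:,2])][:14],3))
    roof=w[ok&(abs(w[:,2]-.085)<.004)]
    print("roof",len(roof),cv2.minAreaRect(roof[:,:2].astype(np.float32)*1000))
t=cv2.imread("pics/top0.png"); s=cv2.imread("pics/side0.png")
a=cv2.resize(t[142:182,220:262],None,fx=12,fy=12,interpolation=cv2.INTER_CUBIC)
b=cv2.resize(s[175:205,265:315],None,fx=12,fy=12,interpolation=cv2.INTER_CUBIC)
cv2.imwrite("pics/k_t.png",a);cv2.imwrite("pics/k_s.png",b)
a=cv2.resize(t[225:255,165:195],None,fx=16,fy=16,interpolation=cv2.INTER_CUBIC);cv2.imwrite("pics/st_t.png",a)
b=cv2.resize(s[140:182,200:230],None,fx=14,fy=14,interpolation=cv2.INTER_CUBIC);cv2.imwrite("pics/st_s.png",b)
```

```text
top0 31
[[0.545 0.09  0.1  ]
 [0.541 0.09  0.099]
 [0.545 0.093 0.098]
 [0.545 0.096 0.098]
 [0.539 0.087 0.097]
 [0.542 0.087 0.097]
 [0.545 0.084 0.096]
 [0.542 0.084 0.096]
 [0.545 0.103 0.096]
 [0.542 0.096 0.096]
 [0.539 0.106 0.096]
 [0.548 0.087 0.095]
 [0.548 0.096 0.095]
 [0.539 0.084 0.095]]
roof 1091 ((618.1206665039062, 49.93086624145508), (112.41053771972656, 250.57464599609375), 89.96479034423828)
side0 4
[[0.545 0.08  0.096]
 [0.537 0.097 0.094]
 [0.543 0.098 0.093]
 [0.542 0.084 0.092]]
roof 755 ((615.4744873046875, 49.62060546875), (251.03599548339844, 102.4647445678711), 1.6669116020202637)
```

View pics/k_s.png

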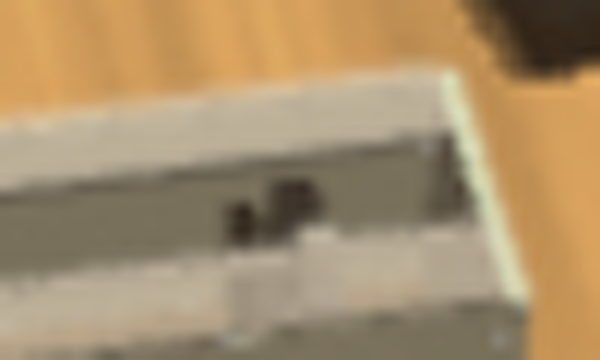

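View pics/st_t.png

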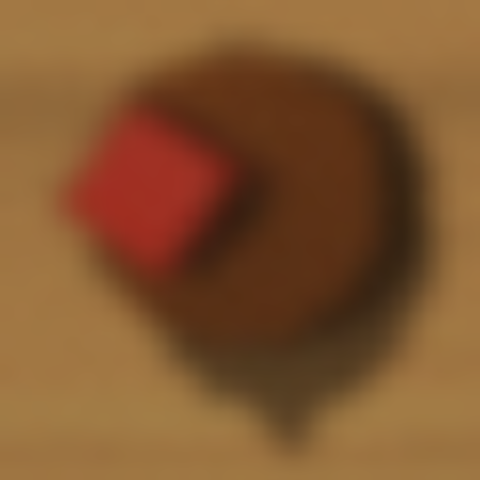

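View pics/st_s.png

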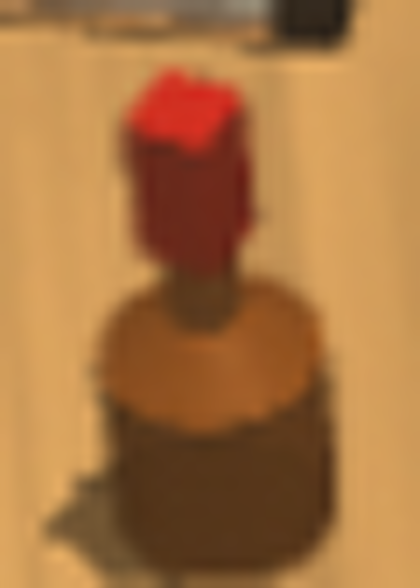

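```bash
cat >> h.py <<'E'
def rotm(rpy):
    from scipy.spatial.transform import Rotation as Ro
    return Ro.from_euler('xyz',rpy,degrees=True)
def plan(target,yaw,st):
    """world target tcp, tool-down yaw -> xyz units and twist units"""
    R0=rotm(st["tcp_rot"]);R1=rotm([180,0,yaw])
    d=R0.inv().apply(np.array(target)-st["position"])/0.025
    tw=np.degrees((R0.inv()*R1).as_rotvec())/10
    return np.round(d,3),np.round(tw,3)
E
python3 - <<'E'
from h import *
t=load("top0");s=load("side0")
T=np.array([ray(t,*crop(u,v,16,165,225),.14) for u,v in((137,102),(62,200),(158,275),(243,175))])
S=np.array([ray(s,*crop(u,v,14,200,140),.14) for u,v in((175,70),(128,122),(195,152),(243,97))])
for A in(T,S):
    print(np.round(A*1000,1).tolist(),A.mean(0))
    for i in range(4):
        e=A[(i+1)%4]-A[i];print(np.hypot(*e[:2]),np.degrees(np.arctan2(e[1],e[0]))%90)
from rig import arm
st=arm.read_state()
print(plan([.453,.247,.231],-38,st))
E
```

```text
[[469.8, 251.9, 140.0], [451.8, 265.2, 140.0], [438.0, 247.1, 140.0], [456.3, 231.9, 140.0]] [0.45398266 0.24903798 0.14      ]
0.02239632131153281 53.49282522857854
0.022765942152491905 52.7632508346171
0.023781847191429607 50.32931743911764
0.024099807913272524 56.01230202643751
[[452.8, 259.8, 140.0], [439.8, 242.1, 140.0], [455.4, 228.4, 140.0], [468.7, 247.0, 140.0]] [0.45417233 0.24432366 0.14      ]
0.02196311392679022 53.84753985553719
0.020740265958011112 48.47221337576561
0.022909877953691333 54.33183076866619
0.020479698010758055 51.0571606228562
(array([-23.379, -20.589,   0.027]), array([-0.003,  0.007, -2.726]))
```

Call:
play_rows(
  moves=[
    {"xyz":[-1.5,-1.3,0],"twist":[0,0,-0.2],"jaw":85},
    {"xyz":[-3.5,-3.1,0],"twist":[0,0,-0.5],"jaw":85},
    {"xyz":[-5.5,-4.9,0],"twist":[0,0,-0.8],"jaw":85},
    {"xyz":[-7.5,-6.6,0],"twist":[0,0,-1.0],"jaw":80},
    {"xyz":[-9.5,-8.4,0],"twist":[0,0,-1.3],"jaw":70},
    {"xyz":[-11.5,-10.1,0],"twist":[0,0,-1.5],"jaw":60},
    {"xyz":[-13.5,-11.9,0],"twist":[0,0,-1.8],"jaw":60},
    {"xyz":[-15.5,-13.7,0],"twist":[0,0,-2.0],"jaw":60},
    {"xyz":[-17.5,-15.4,0],"twist":[0,0,-2.2],"jaw":60},
    {"xyz":[-19.5,-17.2,0],"twist":[0,0,-2.5],"jaw":60},
    {"xyz":[-21.0,-18.5,0],"twist":[0,0,-2.7],"jaw":60},
    {"xyz":[-22.0,-19.4,0],"twist":[0,0,-2.8],"jaw":60},
  ],
)

```text
clock: 1.6
position: [0.4405, 0.2055, 0.2314]
tcp_rot: [-180.0, 0.1, -37.2]
force: [1.6, -1.2, 0.3]
grip_width: 0.0601
```

Run:
```python
from h import *
from rig import arm
st=arm.read_state();print(st["clock"],st["position"],st["tcp_rot"],st["force"],st["grip_width"])
print(plan([.454,.2467,.180],-37.5,st))
```

```text
1.6 [0.44049632 0.20554717 0.2314331 ] [-1.79965600e+02  5.72878887e-02 -3.71736146e+01] [ 1.63807572 -1.17248744  0.30864562] 0.06008299226252833
(array([-0.562, -1.637,  2.059]), array([-0.003,  0.006,  0.033]))
```

Call:
play_rows(
  moves=[
    {"xyz":[-0.2,-0.7,0.5],"twist":[0,0,0.03],"jaw":60},
    {"xyz":[-0.4,-1.3,1.2],"twist":[0,0,0.03],"jaw":60},
    {"xyz":[-0.56,-1.64,1.8],"twist":[0,0,0.03],"jaw":60},
    {"xyz":[-0.56,-1.64,2.06],"twist":[0,0,0.03],"jaw":60},
    {"xyz":[-0.56,-1.64,2.06],"twist":[0,0,0.03],"jaw":60},
  ],
)

```text
clock: 2.22
position: [0.454, 0.246, 0.1797]
tcp_rot: [180.0, 0.1, -37.5]
force: [-0.5, -0.1, -0.0]
grip_width: 0.0601
```

Run:
```python
from h import *
from rig import arm,optics
st=arm.read_state();print(st["clock"],st["position"],st["tcp_rot"],st["force"],st["grip_width"])
print(plan([.454,.2467,.100],-37.5,st))
f=optics.grab_frame("side");np.savez("pics/side1.npz",**f)
c=cv2.cvtColor(f["color"],cv2.COLOR_RGB2BGR)
cv2.imwrite("pics/side1.png",cv2.resize(c[100:190,170:270],None,fx=6,fy=6,interpolation=cv2.INTER_CUBIC))
g=optics.grab_frame("top");np.savez("pics/top1.npz",**g)
c=cv2.cvtColor(g["color"],cv2.COLOR_RGB2BGR)
cv2.imwrite("pics/top1.png",cv2.resize(c[190:280,130:240],None,fx=6,fy=6,interpolation=cv2.INTER_CUBIC))
print(proj(f,st["position"]),proj(f,[.454,.2467,.14]))
```

```text
2.225 [0.45395735 0.24603402 0.17972717] [ 1.79990728e+02  8.23045644e-02 -3.75236514e+01] [-0.50844148 -0.07072155 -0.04084979] 0.060080565720709966
(array([-0.01 , -0.023,  3.189]), array([ 0.001,  0.008, -0.002]))
[211.64021206 138.19277446] [212.6677564 146.957703 ]
```

View pics/side1.png

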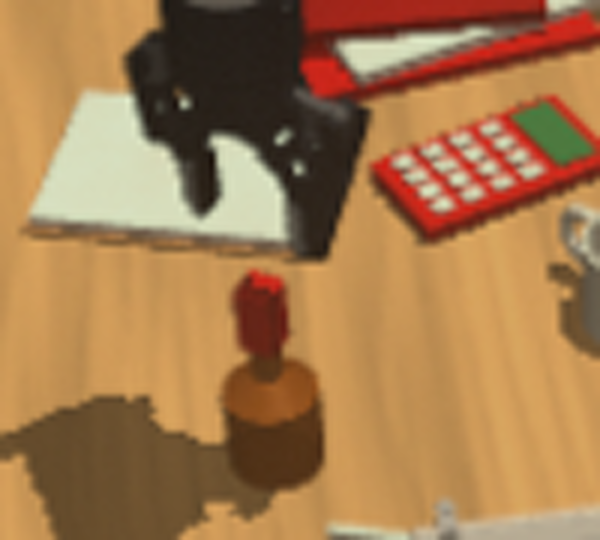

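View pics/top1.png

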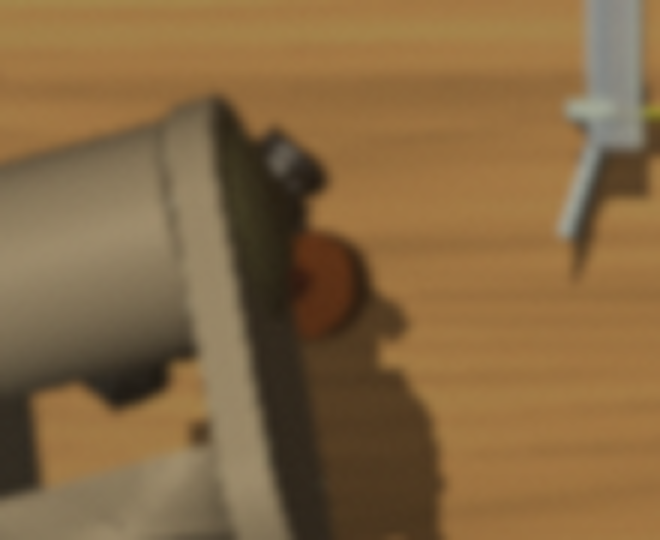

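Call:
play_rows(
  moves=[
    {"xyz":[0,-0.02,0.6],"twist":[0,0,0],"jaw":60},
    {"xyz":[0,-0.02,1.3],"twist":[0,0,0],"jaw":60},
    {"xyz":[0,-0.02,2.0],"twist":[0,0,0],"jaw":55},
    {"xyz":[0,-0.02,2.7],"twist":[0,0,0],"jaw":50},
    {"xyz":[0,-0.02,3.1],"twist":[0,0,0],"jaw":45},
    {"xyz":[0,-0.02,3.2],"twist":[0,0,0],"jaw":40},
    {"xyz":[0,-0.02,3.2],"twist":[0,0,0],"jaw":35},
  ],
  grip_force=40,
)

```text
clock: 3.2
position: [0.4549, 0.2467, 0.101]
tcp_rot: [-179.9, -0.0, -37.5]
force: [0.0, 0.3, 0.6]
grip_width: 0.0351
```

Run:
```python
from h import *
from rig import arm,optics
st=arm.read_state();print(st["clock"],st["position"],st["tcp_rot"],st["force"],st["grip_width"])
f=optics.grab_frame("side")
c=cv2.cvtColor(f["color"],cv2.COLOR_RGB2BGR)
cv2.imwrite("pics/side2.png",cv2.resize(c[120:190,180:250],None,fx=8,fy=8,interpolation=cv2.INTER_CUBIC))
```

```text
3.2 [0.45489789 0.24673449 0.10097194] [-1.79892350e+02 -1.30132100e-03 -3.75297896e+01] [0.03334991 0.3041676  0.61113727] 0.03514588536733967
```

View pics/side2.png

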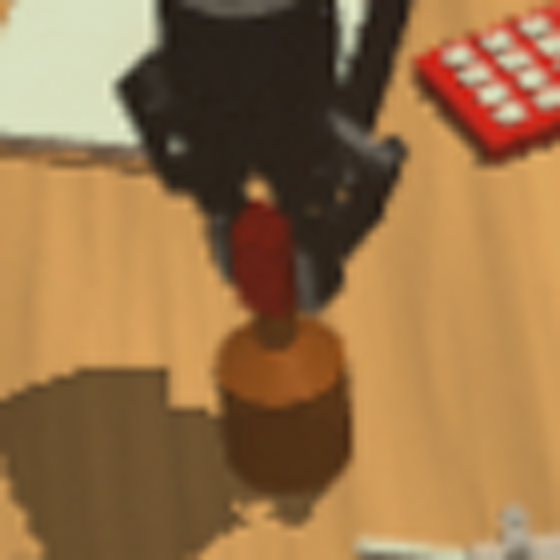

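The stopper (around (263,258) in the crop) sits between the two fingers, and neither is touching it. Next I close the jaws.

Call:
play_rows(
  moves=[
    {"xyz":[0,0,0],"twist":[0,0,0],"jaw":30},
    {"xyz":[0,0,0],"twist":[0,0,0],"jaw":26},
    {"xyz":[0,0,0],"twist":[0,0,0],"jaw":22},
    {"xyz":[0,0,0],"twist":[0,0,0],"jaw":15},
    {"xyz":[0,0,0],"twist":[0,0,0],"jaw":15},
    {"xyz":[0,0,0],"twist":[0,0,0],"jaw":15},
  ],
  grip_force=40,
)

```text
clock: 4.0
position: [0.4549, 0.2467, 0.101]
tcp_rot: [-179.9, -0.0, -37.5]
force: [-1.9, 0.8, -1.4]
grip_width: 0.0238
```

Call:
play_rows(
  moves=[
    {"xyz":[0,0,0],"twist":[0,0,0],"jaw":10},
    {"xyz":[0,0,0],"twist":[0,0,0],"jaw":10},
    {"xyz":[0,0,0],"twist":[0,0,0],"jaw":10},
    {"xyz":[0,0,-0.1],"twist":[0,0,0],"jaw":10},
    {"xyz":[0,0,-0.3],"twist":[0,0,0],"jaw":10},
    {"xyz":[0,0,-0.6],"twist":[0,0,0],"jaw":10},
    {"xyz":[0,0,-0.6],"twist":[0,0,0],"jaw":10},
    {"xyz":[0,0,-0.6],"twist":[0,0,0],"jaw":10},
  ],
  grip_force=90,
)

```text
clock: 5.0
position: [0.4548, 0.2467, 0.116]
tcp_rot: [-179.9, -0.0, -37.5]
force: [0.8, -0.6, -3.9]
grip_width: 0.0229
```

Run:
```python
from h import *
from rig import arm,optics
st=arm.read_state();print(st["clock"],st["position"],st["tcp_rot"],st["force"],st["grip_width"],st["wrist_torque"])
f=optics.grab_frame("side")
c=cv2.cvtColor(f["color"],cv2.COLOR_RGB2BGR)
cv2.imwrite("pics/side3.png",cv2.resize(c[120:190,180:250],None,fx=8,fy=8,interpolation=cv2.INTER_CUBIC))
# bay frame guess: gate origin; jaw axis along bay x, front mouth
print(plan([.40,.047,.120],0.7,st))
```

```text
5.0 [0.45481602 0.24667812 0.11602071] [-1.79893145e+02 -5.36304373e-03 -3.75276613e+01] [ 0.79694529 -0.55872997 -3.92306915] 0.022892185267556462 [0.02696544 0.02464617 0.02236106]
(array([ 3.126,  7.67 , -0.173]), array([-0.01 , -0.004, -3.823]))
```

View pics/side3.png

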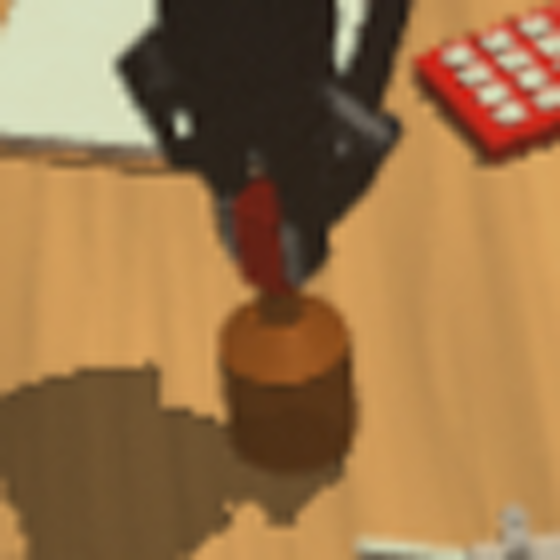

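Call:
play_rows(
  moves=[
    {"xyz":[0.15,0.3,0],"twist":[0,0,-0.15],"jaw":10},
    {"xyz":[0.5,1.0,0],"twist":[0,0,-0.5],"jaw":10},
    {"xyz":[1.0,1.9,0],"twist":[0,0,-1.0],"jaw":10},
    {"xyz":[1.5,2.9,0],"twist":[0,0,-1.5],"jaw":10},
    {"xyz":[2.0,3.9,0],"twist":[0,0,-2.0],"jaw":10},
    {"xyz":[2.5,4.9,0],"twist":[0,0,-2.5],"jaw":10},
    {"xyz":[3.0,5.8,0],"twist":[0,0,-3.0],"jaw":10},
    {"xyz":[3.4,6.6,0],"twist":[0,0,-3.4],"jaw":10},
    {"xyz":[3.7,7.1,0],"twist":[0,0,-3.75],"jaw":10},
    {"xyz":[3.76,7.2,0],"twist":[0,0,-3.82],"jaw":10},
    {"xyz":[3.76,7.2,0],"twist":[0,0,-3.82],"jaw":10},
    {"xyz":[3.76,7.2,0],"twist":[0,0,-3.82],"jaw":10},
  ],
)

```text
clock: 6.55
position: [0.4197, 0.0472, 0.1156]
tcp_rot: [-179.9, -0.1, 0.7]
force: [0.5, 0.1, -3.7]
grip_width: 0.023
```

Run:
```python
from h import *
from rig import arm,optics
st=arm.read_state();print(st["clock"],st["position"],st["tcp_rot"],st["force"],st["grip_width"],st["wrist_torque"])
for n,b in(("side",(120,240,190,320)),("top",(135,265,190,290))):
    f=optics.grab_frame(n);np.savez(f"pics/{n}4.npz",**f)
    c=cv2.cvtColor(f["color"],cv2.COLOR_RGB2BGR)
    cv2.imwrite(f"pics/{n}4.png",cv2.resize(c[b[0]:b[1],b[2]:b[3]],None,fx=(6 if n=="side" else 5),fy=(6 if n=="side" else 5)*1.0,interpolation=cv2.INTER_CUBIC)[:600])
```

```text
6.55 [0.41968029 0.04715291 0.11556608] [-1.79913408e+02 -5.36451409e-02  6.68852286e-01] [ 0.49705381  0.11109962 -3.70101113] 0.023016972805054554 [-0.0654104   0.01097694  0.00962666]
```

View pics/side4.png

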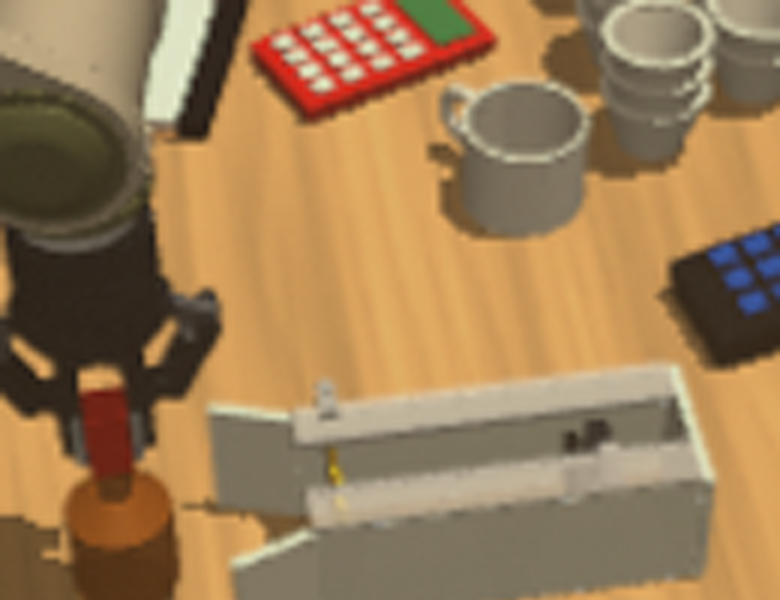

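View pics/top4.png

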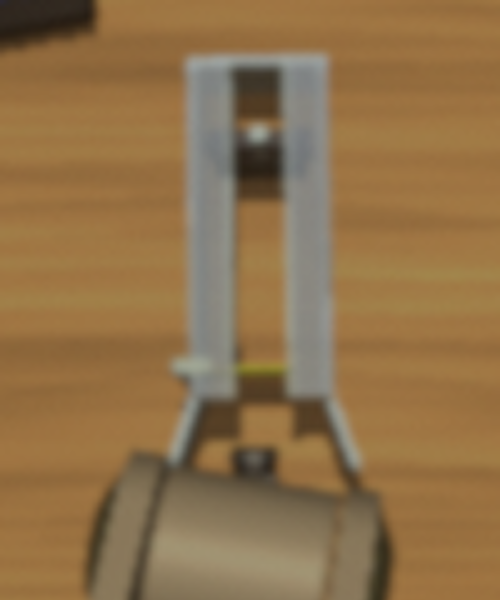

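Run:
```python
from h import *
t=load("top4");s=load("side4")
for z in(.13,.15,.17): print(z,ray(t,*crop(255,462,5,190,135),z),ray(t,*crop(233,462,5,190,135),z),ray(t,*crop(276,462,5,190,135),z))
print("slot",ray(t,*crop(261,398,5,190,135),.085),ray(t,*crop(258,68,5,190,135),.085))
print("gate",ray(t,*crop(238,369,5,190,135),.065),ray(t,*crop(287,369,5,190,135),.065))
print("cush",[ray(t,*crop(258,v,5,190,135),.054) for v in(150,180,198)])
# predicted side pixels of flask neck/stopper for hypothesised axis
for y in(.043,.0459,.049):
    for z in(.0726,.0876,.1096,.1546):
        p=proj(s,[.4197,y,z]);print(y,z,(p[0]-190+.5)*6-.5,(p[1]-120+.5)*6-.5)
```

```text
0.13 [0.48142006 0.05231795 0.13      ] [0.48144303 0.06550176 0.13      ] [0.48139813 0.0397322  0.13      ]
0.15 [0.48055047 0.05144348 0.15      ] [0.48057304 0.06439663 0.15      ] [0.48052892 0.03907792 0.15      ]
0.17 [0.47968088 0.05056901 0.17      ] [0.47970305 0.06329151 0.17      ] [0.47965972 0.03842364 0.17      ]
slot [0.52328545 0.05071973 0.085     ] [0.73514392 0.05355392 0.085     ]
gate [0.54336506 0.06627962 0.065     ] [0.54331714 0.03503314 0.065     ]
cush [array([0.6880519 , 0.05464182, 0.054     ]), array([0.66809338, 0.05455169, 0.054     ]), array([0.65616069, 0.05449779, 0.054     ])]
0.043 0.0726 114.8146302368765 509.0442373273108
0.043 0.0876 112.18076716489827 490.6311230662341
0.043 0.1096 108.24172173481344 463.0935891847773
0.043 0.1546 99.89032310701282 404.70966679735375
0.0459 0.0726 114.4445061120444 505.1101070273201
0.0459 0.0876 111.81130625541402 486.69102097786543
0.0459 0.1096 107.87335720425403 459.1452871251778
0.0459 0.1546 99.5246973855568 400.7468775965616
0.049 0.0726 114.04995821099226 500.9163710663582
0.049 0.0876 111.41747398728808 482.4910114443103
0.049 0.1096 107.4807065395089 454.9366750040172
0.049 0.1546 99.13499324711194 396.5231174486582
```

Run:
```python
from h import *
s=load("side4");c=cv2.cvtColor(s["color"],cv2.COLOR_RGB2BGR)
cv2.imwrite("pics/side4b.png",cv2.resize(c[178:232,192:262],None,fx=10,fy=10,interpolation=cv2.INTER_CUBIC))
```

```text
(no output)
```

View pics/side4b.png

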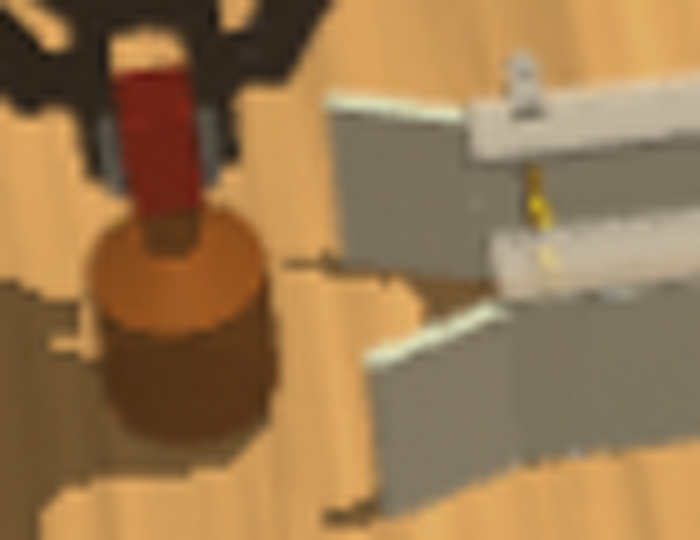

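Run:
```python
from h import *
s=load("side4")
C=lambda u,v,z:ray(s,*crop(u,v,10,192,178),z)
print("body bottom front",C(188,442,.0146),"stopper bottom front",C(170,217,.1096))
print("flare tips",C(330,97,.08),C(370,357,.08), "roof",C(472,160,.085),C(495,238,.085),C(468,105,.085),C(500,300,.085))
```

```text
body bottom front [0.41783787 0.01737057 0.0146    ] stopper bottom front [0.42189239 0.03178046 0.1096    ]
flare tips [0.47799456 0.10530206 0.08      ] [ 0.47984403 -0.01099855  0.08      ] roof [0.52152207 0.06449929 0.085     ] [0.52491272 0.02896964 0.085     ] [0.52309479 0.08963085 0.085     ] [0.52332312 0.00219316 0.085     ]
```

Call:
play_rows(
  moves=[
    {"xyz":[0.0,0.11,0.1],"twist":[0,0,0],"jaw":10},
    {"xyz":[0.0,0.11,0.3],"twist":[0,0,0],"jaw":10},
    {"xyz":[0.2,0.11,0.45],"twist":[0,0,0],"jaw":10},
    {"xyz":[0.6,0.11,0.5],"twist":[0,0,0],"jaw":10},
    {"xyz":[1.1,0.11,0.5],"twist":[0,0,0],"jaw":10},
    {"xyz":[1.6,0.11,0.5],"twist":[0,0,0],"jaw":10},
    {"xyz":[2.1,0.11,0.5],"twist":[0,0,0],"jaw":10},
    {"xyz":[2.5,0.11,0.5],"twist":[0,0,0],"jaw":10},
    {"xyz":[2.8,0.11,0.5],"twist":[0,0,0],"jaw":10},
    {"xyz":[3.0,0.11,0.5],"twist":[0,0,0],"jaw":10},
    {"xyz":[3.0,0.11,0.5],"twist":[0,0,0],"jaw":10},
  ],
)

```text
clock: 8.02
position: [0.4948, 0.0453, 0.1031]
tcp_rot: [-179.9, -0.0, 0.7]
force: [-0.1, 1.1, -4.4]
grip_width: 0.023
```

Run:
```python
from h import *
from rig import arm,optics
st=arm.read_state();print(st["clock"],st["position"],st["tcp_rot"],st["force"],st["grip_width"],st["wrist_torque"])
for n,b in(("side",(160,230,210,310)),("top",(135,235,200,290))):
    f=optics.grab_frame(n);np.savez(f"pics/{n}5.npz",**f)
    c=cv2.cvtColor(f["color"],cv2.COLOR_RGB2BGR)
    k=8 if n=="side" else 6
    cv2.imwrite(f"pics/{n}5.png",cv2.resize(c[b[0]:b[1],b[2]:b[3]],None,fx=k,fy=k,interpolation=cv2.INTER_CUBIC))
```

```text
8.025 [0.49481748 0.0452566  0.10308083] [-1.79917589e+02 -4.63857775e-02  6.92316050e-01] [-0.10929518  1.14039819 -4.43204742] 0.022964201035705137 [ 0.03363578  0.04783586 -0.02077753]
```

View pics/side5.png

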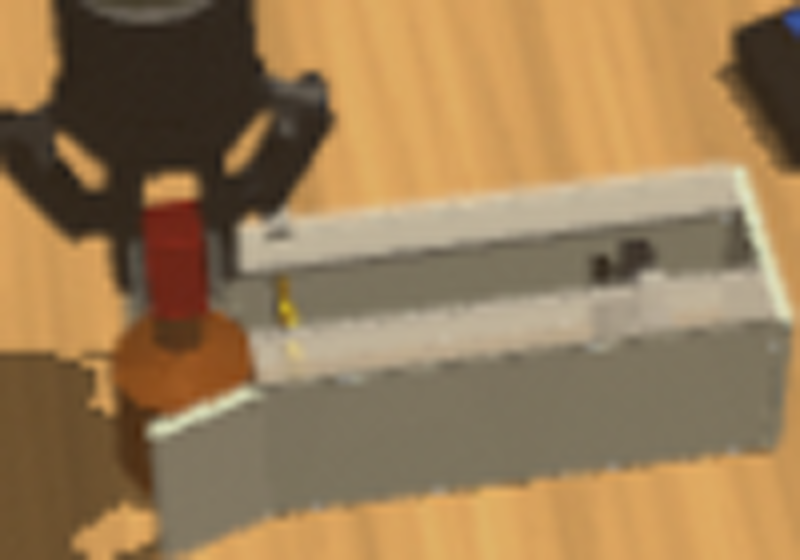

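View pics/top5.png

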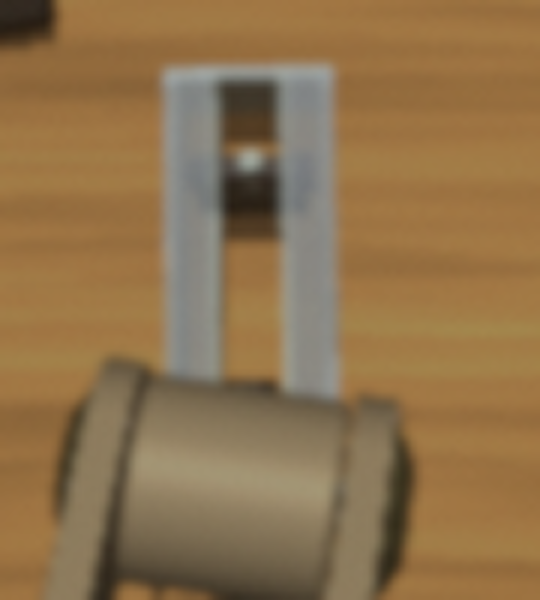

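Run:
```python
from h import *
s=load("side5")
C=lambda u,v,z:ray(s,*crop(u,v,8,210,160),z)
print("stopper bottom front",C(177,319,.097),"shoulder-neck front (r10)",C(178,350,.074),"body left/right at shoulder z=.058",C(115,365,.06),C(255,365,.06))
print("slot L/R front",C(243,272,.085),C(250,331,.085),"back",C(735,212,.085),C(745,270,.085))
print("roof outer",C(238,225,.085),C(256,386,.085))
```

```text
stopper bottom front [0.49526072 0.03106696 0.097     ] shoulder-neck front (r10) [0.49479116 0.03495076 0.074     ] body left/right at shoulder z=.058 [0.46876681 0.04324526 0.06      ] [0.52584208 0.03435255 0.06      ]
slot L/R front [0.52538816 0.0638371  0.085     ] [0.52436409 0.03087785 0.085     ] back [0.7325681  0.06605613 0.085     ] [0.72966411 0.03299837 0.085     ]
roof outer [0.52646476 0.09079556 0.085     ] [0.52322925 0.00107868 0.085     ]
```

Call:
play_rows(
  moves=[
    {"xyz":[0.15,0,0],"twist":[0,0,0],"jaw":10},
    {"xyz":[0.35,0,0],"twist":[0,0,0],"jaw":10},
    {"xyz":[0.5,0,0],"twist":[0,0,0],"jaw":10},
    {"xyz":[0.65,0,0],"twist":[0,0,0],"jaw":10},
    {"xyz":[0.8,0,0],"twist":[0,0,0],"jaw":10},
    {"xyz":[0.95,0,0],"twist":[0,0,0],"jaw":10},
    {"xyz":[1.1,0,0],"twist":[0,0,0],"jaw":10},
    {"xyz":[1.25,0,0],"twist":[0,0,0],"jaw":10},
    {"xyz":[1.4,0,0],"twist":[0,0,0],"jaw":10},
  ],
)

```text
clock: 9.25
position: [0.5288, 0.0457, 0.1027]
tcp_rot: [-179.9, 0.1, 0.7]
force: [-4.7, -1.1, -3.2]
grip_width: 0.0231
```

```bash
cat > look.py <<'E'
import sys
from h import *
from rig import arm,optics
k=sys.argv[1]
st=arm.read_state();print(st["clock"],st["position"],st["tcp_rot"],st["force"],st["grip_width"],st["wrist_torque"])
for n,b in(("side",(160,230,210,310)),("top",(135,235,200,290)))[:int(sys.argv[2])]:
    f=optics.grab_frame(n);np.savez(f"pics/{n}{k}.npz",**f)
    c=cv2.cvtColor(f["color"],cv2.COLOR_RGB2BGR)
    z=8 if n=="side" else 6
    cv2.imwrite(f"pics/{n}{k}.png",cv2.resize(c[b[0]:b[1],b[2]:b[3]],None,fx=z,fy=z,interpolation=cv2.INTER_CUBIC))
E
python3 look.py 6 1
```

```text
9.25 [0.52879473 0.04569746 0.10269506] [-1.79920203e+02  1.10485195e-01  7.03380094e-01] [-4.74075292 -1.07719647 -3.20242429] 0.023089689284882853 [-0.14268053  1.14765226  0.07349106]
```

View pics/side6.png

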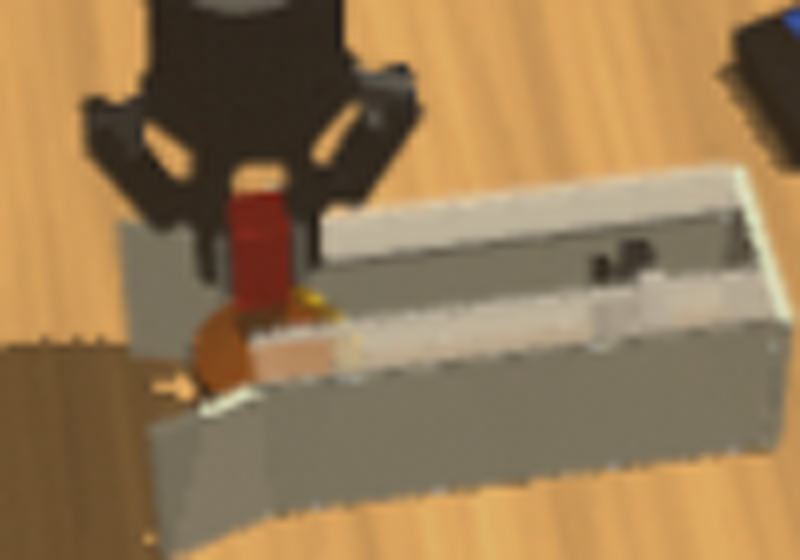

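The gate is swinging inward at about 4.7 N, as expected, and the neck is in the slot. I'll continue.

Call:
play_rows(
  moves=[
    {"xyz":[0.2,0,0],"twist":[0,0,0],"jaw":10},
    {"xyz":[0.35,0,0],"twist":[0,0,0],"jaw":10},
    {"xyz":[0.5,0,0],"twist":[0,0,0],"jaw":10},
    {"xyz":[0.65,0,0],"twist":[0,0,0],"jaw":10},
    {"xyz":[0.8,0,0],"twist":[0,0,0],"jaw":10},
    {"xyz":[0.95,0,0],"twist":[0,0,0],"jaw":10},
    {"xyz":[1.1,0,0],"twist":[0,0,0],"jaw":10},
  ],
)

```text
clock: 10.18
position: [0.5561, 0.045, 0.1022]
tcp_rot: [180.0, 0.2, 0.7]
force: [-5.5, -5.2, -3.4]
grip_width: 0.023
```

Call:
play_rows(
  moves=[
    {"xyz":[0.15,0,0],"twist":[0,0,0],"jaw":10},
    {"xyz":[0.3,0,0],"twist":[0,0,0],"jaw":10},
    {"xyz":[0.45,0,0],"twist":[0,0,0],"jaw":10},
    {"xyz":[0.6,0,0],"twist":[0,0,0],"jaw":10},
    {"xyz":[0.75,0,0],"twist":[0,0,0],"jaw":10},
    {"xyz":[0.9,0,0],"twist":[0,0,0],"jaw":10},
  ],
)

```text
clock: 10.92
position: [0.5789, 0.0447, 0.102]
tcp_rot: [179.9, 0.2, 0.7]
force: [-2.4, -3.5, -4.2]
grip_width: 0.0231
```

```bash
python3 look.py 7 1
```

```text
10.925 [0.57891516 0.0446602  0.10199161] [179.89283183   0.22324348   0.71210917] [-2.43304116 -3.51765434 -4.20533601] 0.02309261054507383 [-0.81477711  0.62770893  0.05799006]
```

View pics/side7.png

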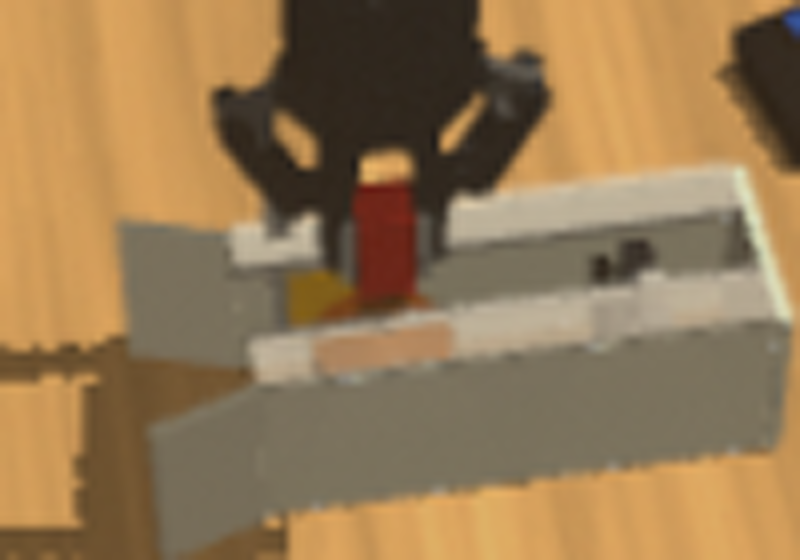

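Call:
play_rows(
  moves=[
    {"xyz":[0.15,-0.02,-0.02],"twist":[0,0,0],"jaw":10},
    {"xyz":[0.3,-0.04,-0.04],"twist":[0,0,0],"jaw":10},
    {"xyz":[0.45,-0.04,-0.04],"twist":[0,0,0],"jaw":10},
    {"xyz":[0.6,-0.04,-0.04],"twist":[0,0,0],"jaw":10},
    {"xyz":[0.75,-0.04,-0.04],"twist":[0,0,0],"jaw":10},
    {"xyz":[0.9,-0.04,-0.04],"twist":[0,0,0],"jaw":10},
    {"xyz":[1.05,-0.04,-0.04],"twist":[0,0,0],"jaw":10},
    {"xyz":[1.2,-0.04,-0.04],"twist":[0,0,0],"jaw":10},
  ],
)

```text
clock: 11.98
position: [0.61, 0.046, 0.1031]
tcp_rot: [179.9, 0.1, 0.7]
force: [0.9, -4.2, -4.4]
grip_width: 0.0235
```

```bash
python3 look.py 8 1
```

```text
11.975 [0.61000739 0.04598451 0.10309692] [1.79893669e+02 1.24965477e-01 7.06323094e-01] [ 0.91170329 -4.18363863 -4.3992288 ] 0.023546788292359164 [-1.00420666 -0.10873111  0.13036564]
```

View pics/side8.png

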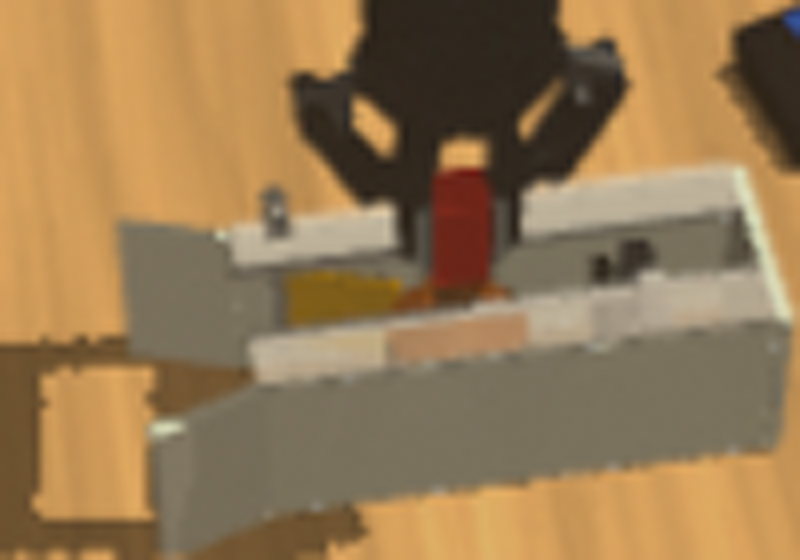

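Call:
play_rows(
  moves=[
    {"xyz":[0.1,0,0],"twist":[0,0,0],"jaw":10},
    {"xyz":[0.2,0,0],"twist":[0,0,0],"jaw":10},
    {"xyz":[0.3,0,0],"twist":[0,0,0],"jaw":10},
    {"xyz":[0.4,0,0],"twist":[0,0,0],"jaw":10},
    {"xyz":[0.5,0,0],"twist":[0,0,0],"jaw":10},
    {"xyz":[0.55,0,0],"twist":[0,0,0],"jaw":10},
    {"xyz":[0.6,0,0],"twist":[0,0,0],"jaw":10},
    {"xyz":[0.6,0,0],"twist":[0,0,0],"jaw":10},
    {"xyz":[0.6,0,0],"twist":[0,0,0],"jaw":10},
  ],
)

```text
clock: 13.15
position: [0.6254, 0.0461, 0.1031]
tcp_rot: [179.9, 0.1, 0.7]
force: [0.2, 0.4, -4.2]
grip_width: 0.023
```

```bash
python3 look.py 9 2
```

```text
13.15 [0.62537886 0.04612394 0.10308913] [1.79890911e+02 9.64550949e-02 7.02175681e-01] [ 0.18044268  0.36560105 -4.22339464] 0.022974469442318065 [ 0.02817287  0.04510478 -0.03305385]
```

View pics/side9.png

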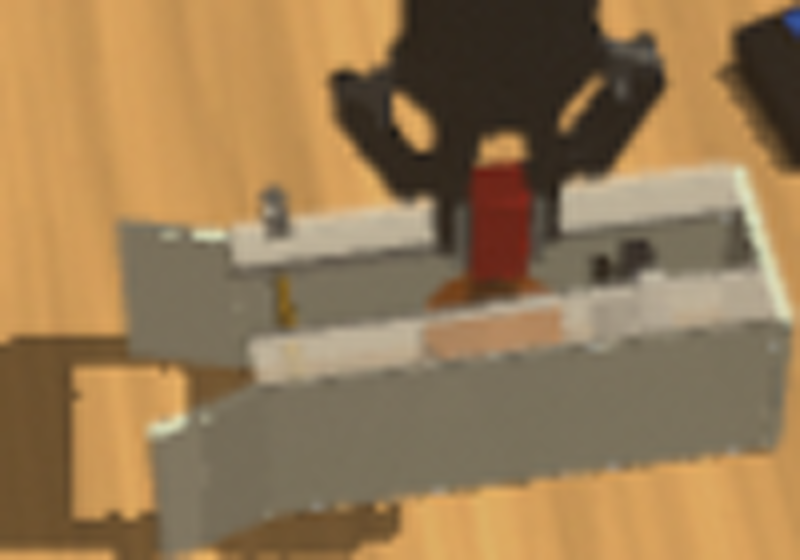

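Call:
play_rows(
  moves=[
    {"xyz":[0.04,0,0],"twist":[0,0,0],"jaw":10},
    {"xyz":[0.08,0,0],"twist":[0,0,0],"jaw":10},
    {"xyz":[0.12,0,0],"twist":[0,0,0],"jaw":10},
    {"xyz":[0.16,0,0],"twist":[0,0,0],"jaw":10},
    {"xyz":[0.2,0,0],"twist":[0,0,0],"jaw":10},
  ],
)

```text
clock: 13.88
position: [0.6305, 0.0462, 0.1031]
tcp_rot: [179.9, 0.1, 0.7]
force: [-0.0, 0.4, -4.7]
grip_width: 0.0229
```

Call:
play_rows(
  moves=[
    {"xyz":[0.03,0,0],"twist":[0,0,0],"jaw":10},
    {"xyz":[0.06,0,0],"twist":[0,0,0],"jaw":10},
    {"xyz":[0.08,0,0],"twist":[0,0,0],"jaw":10},
  ],
)

```text
clock: 14.25
position: [0.6325, 0.0462, 0.103]
tcp_rot: [179.9, 0.1, 0.7]
force: [-0.4, -0.4, -4.4]
grip_width: 0.0232
```

Call:
play_rows(
  moves=[
    {"xyz":[0.03,0,0],"twist":[0,0,0],"jaw":10},
    {"xyz":[0.06,0,0],"twist":[0,0,0],"jaw":10},
  ],
)

```text
clock: 14.5
position: [0.634, 0.0462, 0.1031]
tcp_rot: [179.9, 0.1, 0.7]
force: [-0.5, -0.6, -4.5]
grip_width: 0.0233
```

Call:
play_rows(
  moves=[
    {"xyz":[0.03,0,0],"twist":[0,0,0],"jaw":10},
    {"xyz":[0.06,0,0],"twist":[0,0,0],"jaw":10},
  ],
)

```text
clock: 14.75
position: [0.6356, 0.0462, 0.103]
tcp_rot: [179.9, 0.1, 0.7]
force: [0.9, -0.1, -4.5]
grip_width: 0.023
```

```bash
python3 look.py 10 1
```

```text
14.75 [0.63561046 0.04621776 0.10304291] [1.79889981e+02 9.47113682e-02 7.01028641e-01] [ 0.86264383 -0.12426081 -4.46216949] 0.023001488776690136 [ 0.03287495  0.03631661 -0.0257475 ]
```

View pics/side10.png

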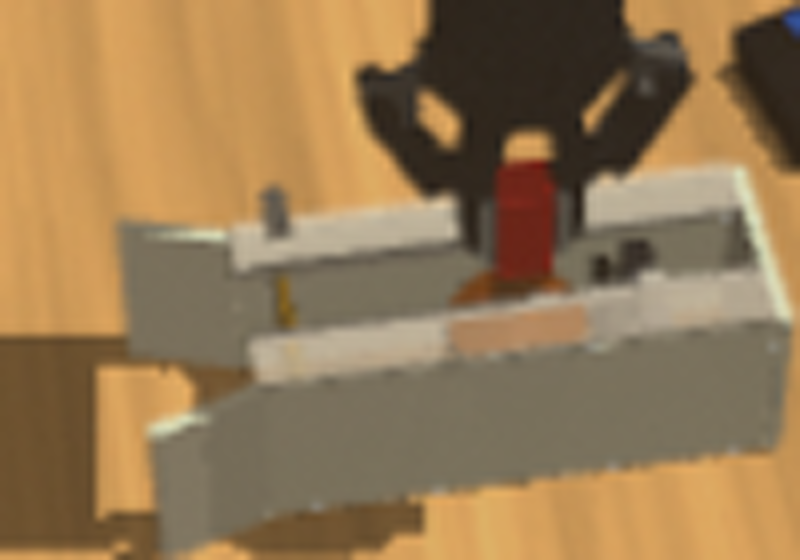

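Body edge at (587,322) is near the cushion's dark edge at about (592–600,335). Contact is close, so I'll use small steps.

Call:
play_rows(
  moves=[
    {"xyz":[0.02,0,0],"twist":[0,0,0],"jaw":10},
    {"xyz":[0.04,0,0],"twist":[0,0,0],"jaw":10},
  ],
)

```text
clock: 15.05
position: [0.6367, 0.0462, 0.1031]
tcp_rot: [179.9, 0.1, 0.7]
force: [0.8, 0.9, -4.4]
grip_width: 0.0231
```

Call:
play_rows(
  moves=[
    {"xyz":[0.02,0,0],"twist":[0,0,0],"jaw":10},
    {"xyz":[0.04,0,0],"twist":[0,0,0],"jaw":10},
  ],
)

```text
clock: 15.3
position: [0.6377, 0.0463, 0.103]
tcp_rot: [179.9, 0.1, 0.7]
force: [-0.7, 0.0, -3.9]
grip_width: 0.0228
```

Call:
play_rows(
  moves=[
    {"xyz":[0.02,0,0],"twist":[0,0,0],"jaw":10},
    {"xyz":[0.04,0,0],"twist":[0,0,0],"jaw":10},
  ],
)

```text
clock: 15.55
position: [0.6388, 0.0463, 0.1031]
tcp_rot: [179.9, 0.1, 0.7]
force: [-0.6, 0.2, -4.9]
grip_width: 0.0231
```

Call:
play_rows(
  moves=[
    {"xyz":[0.02,0,0],"twist":[0,0,0],"jaw":10},
    {"xyz":[0.04,0,0],"twist":[0,0,0],"jaw":10},
  ],
)

```text
clock: 15.8
position: [0.6398, 0.0463, 0.1031]
tcp_rot: [179.9, 0.1, 0.7]
force: [1.0, -0.7, -4.3]
grip_width: 0.0231
```

Call:
play_rows(
  moves=[
    {"xyz":[0.02,0,0],"twist":[0,0,0],"jaw":10},
    {"xyz":[0.04,0,0],"twist":[0,0,0],"jaw":10},
  ],
)

```text
clock: 16.05
position: [0.6408, 0.0463, 0.103]
tcp_rot: [179.9, 0.1, 0.7]
force: [0.7, -0.2, -3.8]
grip_width: 0.0235
```

```bash
python3 look.py 11 1
```

```text
16.05 [0.64084651 0.04628151 0.10301368] [1.79889487e+02 9.29505781e-02 7.01085470e-01] [ 0.71598449 -0.16987934 -3.81598153] 0.02348368699501593 [ 0.01580628  0.01223683 -0.00297575]
```

View pics/side11.png

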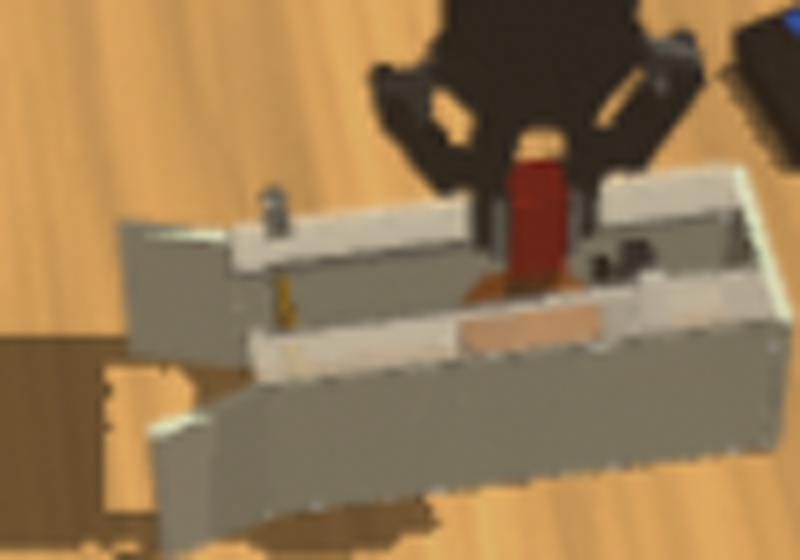

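Not in contact yet (torque about zero). I'll keep going in 1 mm steps.

Call:
play_rows(
  moves=[
    {"xyz":[0.02,0,0],"twist":[0,0,0],"jaw":10},
    {"xyz":[0.04,0,0],"twist":[0,0,0],"jaw":10},
  ],
)

```text
clock: 16.35
position: [0.6419, 0.0463, 0.103]
tcp_rot: [179.9, 0.1, 0.7]
force: [0.5, -0.2, -3.8]
grip_width: 0.023
```

Call:
play_rows(
  moves=[
    {"xyz":[0.02,0,0],"twist":[0,0,0],"jaw":10},
    {"xyz":[0.04,0,0],"twist":[0,0,0],"jaw":10},
  ],
)

```text
clock: 16.6
position: [0.643, 0.0464, 0.1031]
tcp_rot: [179.9, 0.1, 0.7]
force: [-0.0, -1.0, -4.0]
grip_width: 0.0232
```

```bash
python3 -c "
from rig import arm
s=arm.read_state();print(s['clock'],s['position'],s['force'],s['wrist_torque'])"
```

```text
16.6 [0.64298672 0.04635445 0.10306385] [-0.01298555 -0.97168786 -3.96225382] [ 0.0202454  -0.00061978  0.03750211]
```

Call:
play_rows(
  moves=[
    {"xyz":[0.02,0,0],"twist":[0,0,0],"jaw":10},
    {"xyz":[0.04,0,0],"twist":[0,0,0],"jaw":10},
  ],
)

```text
clock: 16.85
position: [0.644, 0.0463, 0.103]
tcp_rot: [179.9, 0.1, 0.7]
force: [-0.6, 0.1, -4.4]
grip_width: 0.0229
```

Call:
play_rows(
  moves=[
    {"xyz":[0.02,0,0],"twist":[0,0,0],"jaw":10},
    {"xyz":[0.04,0,0],"twist":[0,0,0],"jaw":10},
  ],
)

```text
clock: 17.1
position: [0.6448, 0.0464, 0.103]
tcp_rot: [179.9, 0.1, 0.7]
force: [-1.8, -0.4, -3.1]
grip_width: 0.0231
```

```bash
python3 look.py 12 2;  python3 -c "
from rig import arm
s=arm.read_state();print(s['clock'],s['position'],s['force'],s['wrist_torque'])"
```

```text
17.1 [0.64481067 0.04635506 0.10302006] [1.79888007e+02 1.23902776e-01 7.06422200e-01] [-1.82663305 -0.44384834 -3.06631983] 0.023131952534549922 [ 0.05556557  0.35659473 -0.0147159 ]
17.2 [0.64477738 0.04635317 0.10300996] [-2.33516259  0.30753694 -2.08760666] [0.01645001 0.39328867 0.01340186]
```

View pics/side12.png

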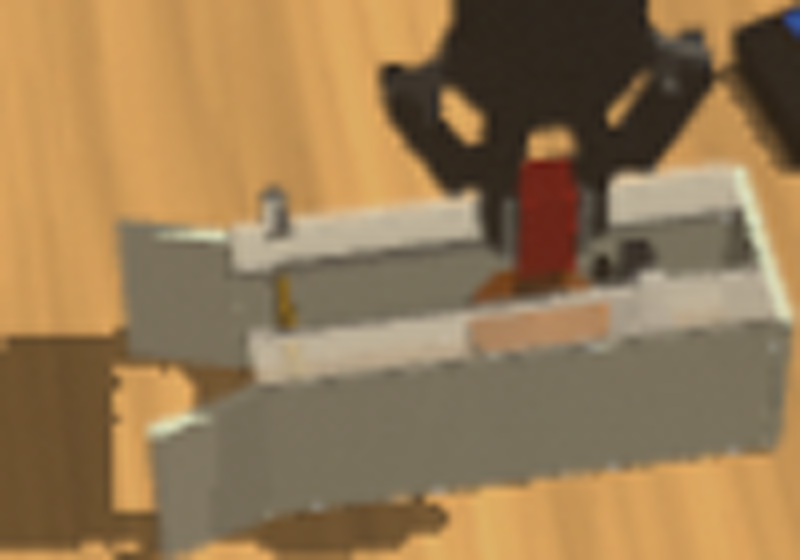

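View pics/top12.png

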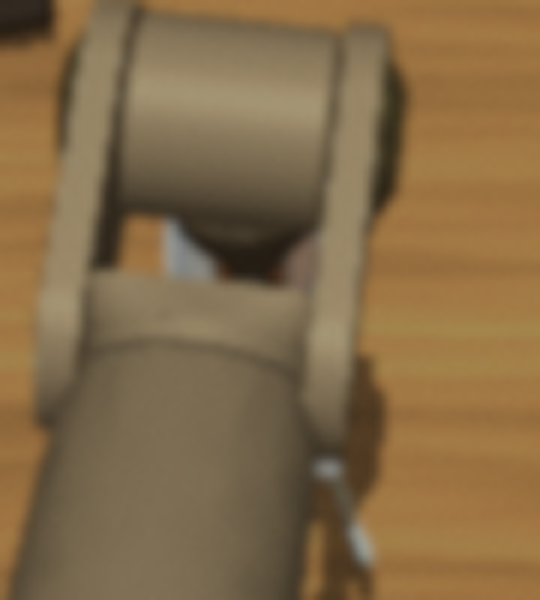

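Call:
play_rows(
  moves=[
    {"xyz":[0.02,0,0],"twist":[0,0,0],"jaw":10},
    {"xyz":[0.04,0,0],"twist":[0,0,0],"jaw":10},
  ],
)

```text
clock: 17.45
position: [0.6454, 0.0464, 0.103]
tcp_rot: [179.9, 0.2, 0.7]
force: [-4.0, -0.3, -1.4]
grip_width: 0.0231
```

```bash
python3 -c "
from rig import arm
s=arm.read_state();print(s['clock'],s['position'],s['force'],s['wrist_torque'])"
```

```text
17.45 [0.64539756 0.0463815  0.10299821] [-3.99426622 -0.33341368 -1.35611507] [-0.00698164  0.88723416 -0.0489838 ]
```

Call:
play_rows(
  moves=[
    {"xyz":[0.03,0,0],"twist":[0,0,0],"jaw":10},
    {"xyz":[0.06,0,0],"twist":[0,0,0],"jaw":10},
  ],
)

```text
clock: 17.7
position: [0.6462, 0.0464, 0.103]
tcp_rot: [179.9, 0.3, 0.7]
force: [-7.3, -0.4, -0.2]
grip_width: 0.0231
```

```bash
python3 -c "
from rig import arm
s=arm.read_state();print(s['clock'],s['position'],s['tcp_rot'],s['force'],s['wrist_torque'])"
```

```text
17.7 [0.64621124 0.04641633 0.10295318] [179.89201482   0.30794416   0.70682489] [-7.30931001 -0.38069188 -0.17017051] [-0.12493421  1.514816   -0.05827086]
```

Call:
play_rows(
  moves=[
    {"xyz":[0.05,0,0],"twist":[0,0,0],"jaw":10},
    {"xyz":[0.07,0,0],"twist":[0,0,0],"jaw":10},
    {"xyz":[0.07,0,0],"twist":[0,0,0],"jaw":10},
  ],
)

```text
clock: 18.08
position: [0.6467, 0.0464, 0.1028]
tcp_rot: [179.9, 0.5, 0.7]
force: [-7.8, -0.7, 1.6]
grip_width: 0.0228
```

```bash
python3 -c "
from rig import arm
s=arm.read_state();print(s['clock'],s['position'],s['tcp_rot'],s['force'],s['wrist_torque'])"
```

```text
18.075 [0.64670246 0.04644293 0.10284789] [179.88840306   0.51258807   0.71241748] [-7.79387496 -0.73522677  1.64756959] [-0.19310803  1.77033502 -0.04050229]
```

Call:
play_rows(
  moves=[
    {"xyz":[0.03,0,-0.01],"twist":[0,0.025,0],"jaw":10},
    {"xyz":[0.03,0,-0.01],"twist":[0,0.05,0],"jaw":10},
    {"xyz":[0.03,0,-0.01],"twist":[0,0.05,0],"jaw":10},
  ],
)

```text
clock: 18.45
position: [0.6462, 0.0464, 0.1028]
tcp_rot: [179.9, 0.2, 0.7]
force: [-7.8, -0.7, -1.4]
grip_width: 0.0232
```

```bash
python3 -c "
from rig import arm
s=arm.read_state();print(s['clock'],s['position'],s['tcp_rot'],s['force'],s['wrist_torque'])"
```

```text
18.45 [0.64624932 0.04643409 0.10278125] [179.88458682   0.20926473   0.71794047] [-7.84119537 -0.7256848  -1.35528753] [-0.10242342  1.64599666 -0.04545195]
```

Call:
play_rows(
  moves=[
    {"xyz":[0.05,0,0],"twist":[0,0,0],"jaw":10},
    {"xyz":[0.07,0,0],"twist":[0,0.02,0],"jaw":10},
    {"xyz":[0.07,0,0],"twist":[0,0.02,0],"jaw":10},
  ],
)

```text
clock: 18.82
position: [0.6466, 0.0465, 0.1025]
tcp_rot: [179.9, 0.2, 0.7]
force: [-9.1, -1.4, 0.3]
grip_width: 0.0229
```

```bash
python3 look.py 13 1
```

```text
18.825 [0.64655576 0.0464743  0.10253982] [179.88519746   0.24356351   0.72101051] [-9.0619737  -1.39456379  0.28287175] 0.02290292991677118 [-1.44054308e-01  1.96097199e+00 -1.91556090e-03]
```

View pics/side13.png

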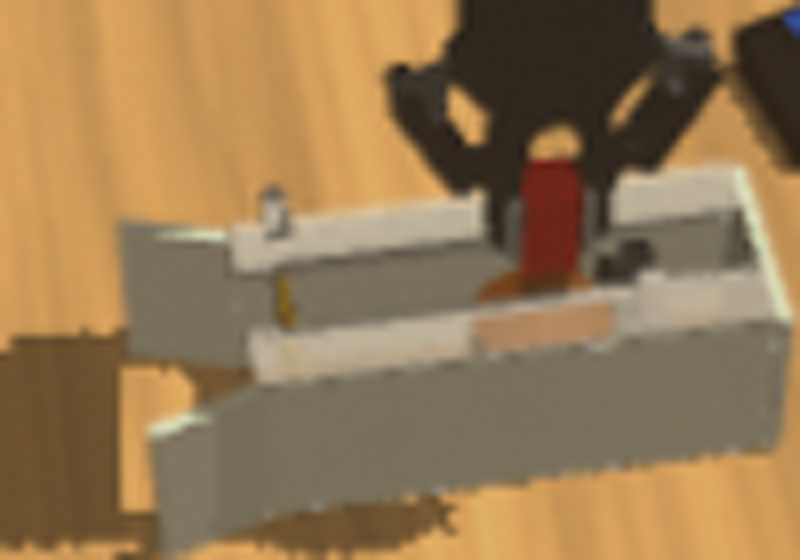

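Call:
play_rows(
  moves=[
    {"xyz":[0.05,0,0],"twist":[0,0.02,0],"jaw":10},
    {"xyz":[0.05,0,0],"twist":[0,0.02,0],"jaw":10},
    {"xyz":[0.05,0,0],"twist":[0,0.02,0],"jaw":10},
  ],
)

```text
clock: 19.25
position: [0.6465, 0.0465, 0.1024]
tcp_rot: [179.9, 0.3, 0.7]
force: [-8.2, -1.3, 0.5]
grip_width: 0.0232
```

Call:
play_rows(
  moves=[
    {"xyz":[0.05,0,0],"twist":[0,0.02,0],"jaw":10},
    {"xyz":[0.05,0,0],"twist":[0,0.02,0],"jaw":10},
    {"xyz":[0.05,0,0],"twist":[0,0.02,0],"jaw":10},
    {"xyz":[0.05,0,0],"twist":[0,0.02,0],"jaw":10},
  ],
)

```text
clock: 19.75
position: [0.6465, 0.0465, 0.1022]
tcp_rot: [179.9, 0.3, 0.7]
force: [-8.6, -0.8, 0.5]
grip_width: 0.0234
```

```bash
python3 -c "
from rig import arm
s=arm.read_state();print(s['clock'],s['position'],s['tcp_rot'],s['force'],s['wrist_torque'])"
```

```text
19.75 [0.64646    0.04648783 0.10222717] [179.87727829   0.26321029   0.73123117] [-8.5973135  -0.77394182  0.52363812] [-1.34160226e-01  1.82537181e+00 -1.47049629e-03]
```

Call:
play_rows(
  moves=[
    {"xyz":[0.02,0,0],"twist":[0,0.02,0],"jaw":10},
    {"xyz":[-0.02,0,0],"twist":[0,0.02,0],"jaw":10},
    {"xyz":[-0.06,0,0],"twist":[0,0.025,0],"jaw":10},
    {"xyz":[-0.1,0,0],"twist":[0,0.025,0],"jaw":10},
    {"xyz":[-0.1,0,0],"twist":[0,0.025,0],"jaw":10},
    {"xyz":[-0.1,0,0],"twist":[0,0.025,0],"jaw":10},
  ],
)

```text
clock: 20.5
position: [0.6443, 0.0465, 0.1023]
tcp_rot: [179.9, -0.0, 0.7]
force: [-0.2, -0.8, -4.6]
grip_width: 0.023
```

```bash
python3 -c "
from rig import arm
s=arm.read_state();print(s['clock'],s['position'],s['tcp_rot'],s['force'],s['wrist_torque'])"
```

```text
20.5 [0.64429709 0.04646523 0.1023107 ] [ 1.79877904e+02 -3.57243941e-02  7.32010048e-01] [-0.18525957 -0.82898087 -4.61058828] [0.00200719 0.06116811 0.00954631]
```

Call:
play_rows(
  moves=[
    {"xyz":[0,0,0.015],"twist":[0,0,0],"jaw":10},
    {"xyz":[0,0,0.03],"twist":[0,0,0],"jaw":10},
    {"xyz":[0,0,0.04],"twist":[0,0,0],"jaw":10},
  ],
)

```text
clock: 20.88
position: [0.6444, 0.0465, 0.1013]
tcp_rot: [179.9, -0.0, 0.7]
force: [-1.0, -0.1, -3.2]
grip_width: 0.0229
```

Call:
play_rows(
  moves=[
    {"xyz":[0,0,0.01],"twist":[0,0,0],"jaw":10},
    {"xyz":[0,0,0.02],"twist":[0,0,0],"jaw":10},
  ],
)

```text
clock: 21.12
position: [0.6444, 0.0465, 0.1012]
tcp_rot: [179.9, -0.1, 0.7]
force: [-2.7, -0.2, 1.3]
grip_width: 0.0232
```

Call:
play_rows(
  moves=[
    {"xyz":[0,0,0],"twist":[0,0,0],"jaw":22},
    {"xyz":[0,0,0],"twist":[0,0,0],"jaw":24},
    {"xyz":[0,0,0],"twist":[0,0,0],"jaw":26},
    {"xyz":[0,0,0],"twist":[0,0,0],"jaw":30},
    {"xyz":[0,0,0],"twist":[0,0,0],"jaw":36},
    {"xyz":[0,0,0],"twist":[0,0,0],"jaw":42},
    {"xyz":[0,0,0],"twist":[0,0,0],"jaw":42},
    {"xyz":[0,0,0],"twist":[0,0,0],"jaw":42},
  ],
  grip_force=30,
)

```text
clock: 22.12
position: [0.6444, 0.0465, 0.1012]
tcp_rot: [179.9, -0.1, 0.7]
force: [0.1, -0.5, 0.3]
grip_width: 0.042
```

```bash
python3 look.py 14 1
```

```text
22.125 [0.64440427 0.04650638 0.10119301] [ 1.79873267e+02 -6.71779006e-02  7.39028464e-01] [ 0.06736356 -0.48846176  0.34227693] 0.04203618077694303 [-0.01825243 -0.01008774  0.00898384]
```

View pics/side14.png

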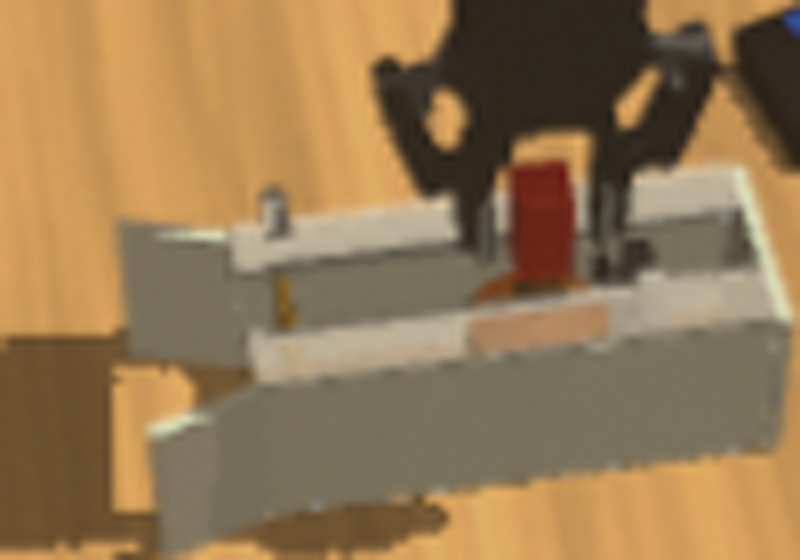

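The jaws are clear on both sides of the stopper (at (543,220)) and no force is reading, so I'll retreat straight up.

Call:
play_rows(
  moves=[
    {"xyz":[0,0,-0.2],"twist":[0,0,0],"jaw":42},
    {"xyz":[0,0,-0.6],"twist":[0,0,0],"jaw":42},
    {"xyz":[0,0,-1.2],"twist":[0,0,0],"jaw":42},
    {"xyz":[0,0,-2.0],"twist":[0,0,0],"jaw":42},
    {"xyz":[0,0,-3.0],"twist":[0,0,0],"jaw":42},
    {"xyz":[-1,0,-4.0],"twist":[0,0,0],"jaw":42},
    {"xyz":[-3,0,-5.0],"twist":[0,0,0],"jaw":42},
    {"xyz":[-5,0,-5.5],"twist":[0,0,0],"jaw":42},
    {"xyz":[-7,0,-5.5],"twist":[0,0,0],"jaw":42},
    {"xyz":[-8.5,0,-5.5],"twist":[0,0,0],"jaw":42},
    {"xyz":[-9,0,-5.5],"twist":[0,0,0],"jaw":42},
    {"xyz":[-9,0,-5.5],"twist":[0,0,0],"jaw":42},
  ],
)

```text
clock: 23.68
position: [0.4197, 0.0438, 0.2393]
tcp_rot: [179.9, -0.2, 0.7]
force: [0.2, 0.6, -0.9]
grip_width: 0.0418
```

```bash
python3 look.py 15 2
```

```text
23.675 [0.41965936 0.04380483 0.23927462] [ 1.79856536e+02 -1.72755854e-01  7.22424393e-01] [ 0.21044285  0.58172764 -0.90684468] 0.04178923138533529 [0.02710566 0.0276545  0.05671468]
```

View pics/side15.png

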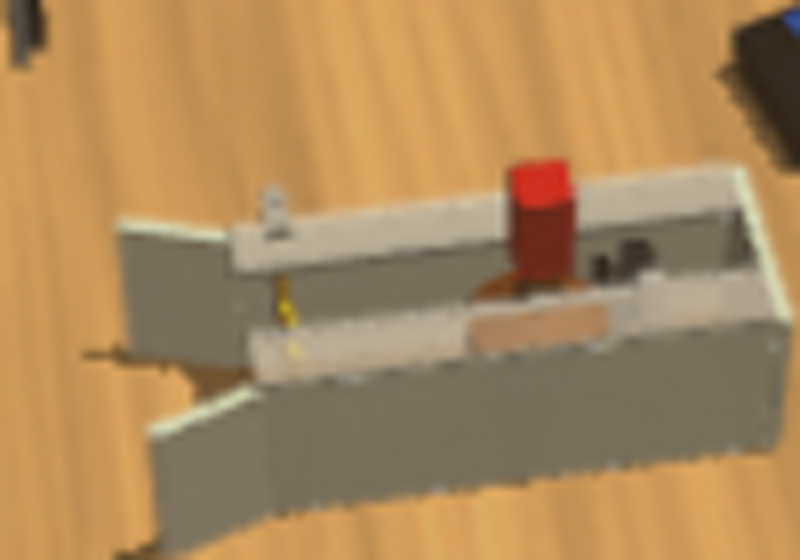

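View pics/top15.png

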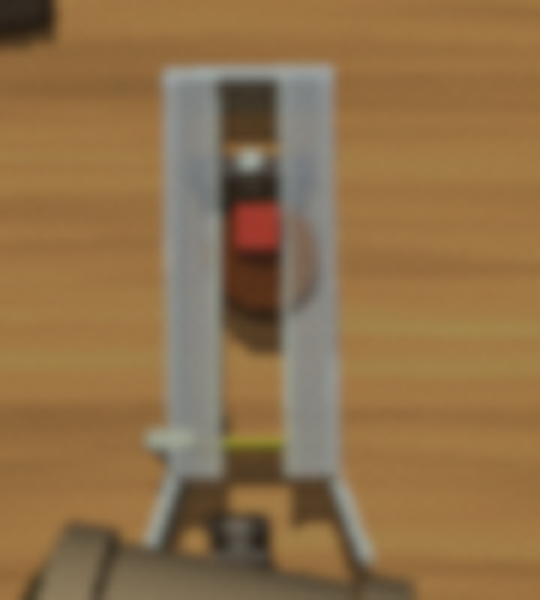

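```bash
python3 -c "
from rig import arm,job_done
s=arm.read_state();print(s['clock'],s['qvel'],s['force'])
print(job_done())"
```

```text
23.775 [-0.06033636  0.69601855  0.06411695  0.14817988  0.01769003 -0.08672634] [ 0.28317647 -0.06767457 -0.47947895]
the job is handed in; nothing more can be done
None
```

The amber flask is standing in the bottle bay behind the shut gate, and I handed the job in at about 24 s of the 58 s allowed.

- **Carrying and gate:** I held it upright by its stopper and pushed it through the gate along the lane, 3–4 mm to the −y side of the middle. The readings I took during the push showed up to 5.5 N along the lane and 5.2 N sideways. The gate shut behind it before it reached the cushion.
- **Cushion press:** I felt the cushion with the tool at about x = 0.645 m in the world frame. The wrist read 7.3 to 9.1 N for about two seconds. That is inside the 6–16 N band but slightly under the 10 N aim.
- **Release:** I backed off about 2 mm and lowered the flask until the counter took its weight. Then I opened the jaws and withdrew straight up.

**Last checks:** Both camera views show the flask standing in the lane with the gate shut. The tool reads no load, and I saw nothing else disturbed.

**Disagreements:**
- The two cameras differed by about 4–5 mm in y. I settled it from where the jaws centred on the stopper.
- While pressing, an upward force of about 5 N and a tool tilt of up to 0.5° appeared. I took this as drag against the rubber; most of the tilt was corrected during the press, and both were gone after backing off.

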